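# Fasten the hook stand, nest the parts cups and hang them up

## Task

Fasten the new hook stand to the rework bench by pushing the centre pins of all four plastic rivets in its foot down flush, and nest the loose parts cups (there may be two, three or four) in size order inside the cup with the handle, upright and down on the floor of the next larger one. Only when the pins are flush and the cups are nested, hang the cup with the handle, with the others in it, on the stand's hook by the slot in its handle and let go of it. Leave the other things on the bench where they are.

Things in the scene. Friction and masses are not known exactly. Their poses are not given: they have to be found in the camera images.
- stand: White hook stand, fixed. Origin: on the bench under the middle of the front face of its upright; x points from front to back, y across, z up. Flat foot 6 mm thick at x = -172..10 mm, y = +-58 mm, with black push rivets at x = -110 and -155, y = +-40 mm. Upright plate 44 mm wide at x = 0..10 mm, top at z = 150 mm, with a steel hook on its front (see hook_seat).
- hook_seat (a point): Where the slot's top edge of a hung cup rests: on top of the hook's level rod, 143 mm above the bench, 9 mm in front of the upright. The hook is a 6 mm rod at y = 0 of the stand: level from the upright to x = -18 mm (top at z = 143 mm), then turning up steeply to its tip at x = -24 mm, whose top is at z = 157 mm.
- handled_cup: Widest aluminium cup, with a handle: 60 mm tall, outer diameter 90 mm at the rim, 82 at the bottom, wall 2.5, floor 6 mm thick, about 160 g. Origin: centre of its underside, z up its axis. Handle: flat upright plate 5 mm thick, 60 mm wide, square to x, mid-plane at x = 46 mm, top 132 mm above the underside; strip above the slot (z = 98..132 mm) is for gripping.
- slot_top (a point): Middle of the upper edge of the slot in the handled cup's plate: (46, 0, 98) mm in the cup's frame. The slot is 36 mm wide (y = +-18 mm) and 36 mm tall (z = 62..98 mm).
- cup_a: Plain aluminium parts cup, the largest of up to four; may be absent. Round, open at the top, 60 mm tall, outer diameter 77 mm at the rim and 69 mm at the bottom, wall 2.5 mm, floor 6 mm thick, about 45 g. No handle. Origin: centre of its underside; z up along its axis.
- cup_b: Plain aluminium parts cup, the second largest of up to four; may be absent. Round, open at the top, 60 mm tall, outer diameter 64 mm at the rim and 56 mm at the bottom, wall 2.5 mm, floor 6 mm thick, about 40 g. No handle. Origin: centre of its underside; z up along its axis.
- cup_c: Plain aluminium parts cup, the third largest of up to four; may be absent. Round, open at the top, 60 mm tall, outer diameter 51 mm at the rim and 43 mm at the bottom, wall 2.5 mm, floor 6 mm thick, about 34 g. No handle. Origin: centre of its underside; z up along its axis.
- cup_d: Plain aluminium parts cup, the smallest of up to four; may be absent. Round, open at the top, 60 mm tall, outer diameter 38 mm at the rim and 30 mm at the bottom, wall 2.5 mm, floor 6 mm thick, about 28 g. No handle. Origin: centre of its underside; z up along its axis.
- pin0 (a joint): Centre pin of a push rivet: how far it has been pushed down, in m; it starts between 0 and 0.0015, and 0.008 is flush with the rivet's head (stop). It slides with about 5 N of friction and stays where it is left.
- pin0_top (a point): Centre of the top of that pin, 10 mm in diameter. The rivet's round head, 20 mm in diameter, has its top 9 mm above the bench; the pin's top is 17 mm above the bench at joint 0.
- pin1 (a joint): Centre pin of a push rivet: how far it has been pushed down, in m; it starts between 0 and 0.0015, and 0.008 is flush with the rivet's head (stop). It slides with about 5 N of friction and stays where it is left.
- pin1_top (a point): Centre of the top of that pin, 10 mm in diameter. The rivet's round head, 20 mm in diameter, has its top 9 mm above the bench; the pin's top is 17 mm above the bench at joint 0.
- pin2 (a joint): Centre pin of a push rivet: how far it has been pushed down, in m; it starts between 0 and 0.0015, and 0.008 is flush with the rivet's head (stop). It slides with about 5 N of friction and stays where it is left.
- pin2_top (a point): Centre of the top of that pin, 10 mm in diameter. The rivet's round head, 20 mm in diameter, has its top 9 mm above the bench; the pin's top is 17 mm above the bench at joint 0.
- pin3 (a joint): Centre pin of a push rivet: how far it has been pushed down, in m; it starts between 0 and 0.0015, and 0.008 is flush with the rivet's head (stop). It slides with about 5 N of friction and stays where it is left.
- pin3_top (a point): Centre of the top of that pin, 10 mm in diameter. The rivet's round head, 20 mm in diameter, has its top 9 mm above the bench; the pin's top is 17 mm above the bench at joint 0.
- board: Not part of the job, loose: single green circuit board, 160 x 120 x 7 mm. Origin: its underside, at the middle.
- spool: Not part of the job, loose: steel solder spool, 52 mm in diameter, 38 mm tall. Origin: its underside, at the middle.
- flux_bottle: Not part of the job, loose: small white flux bottle, 32 mm in diameter, 65 mm tall. Origin: its underside, at the middle.
- screwdriver: Not part of the job, loose: screwdriver lying on the bench. Origin: the middle of its underside; it lies along its own x.
- iron_stand: Not part of the job, loose: black soldering-iron stand with a yellow sponge, 90 x 70 x 93 mm. Origin: its underside, at the middle.
There are look-alikes about, which are no part of the job. Leave any pink look-alike of the handled_cup alone.

How it is judged (in metres and radians):
On the way, in this order (a step that is already met when the one before it is completed fails the run):
1. all four pins are flush and every loose cup is nested inside the handled cup (value of joint each of pin0, pin1, pin2, pin3 above 0.0063 m and x of cup_a in the frame of handled_cup between -0.03 and 0.03 m and y of cup_a in the frame of handled_cup between -0.03 and 0.03 m and z of cup_a in the frame of handled_cup between 0.002 and 0.029 m and angle between the z axis of each of cup_a, cup_b, cup_c, cup_d and the z axis of handled_cup, either way round below 0.3 rad and x of cup_b in the frame of handled_cup between -0.03 and 0.03 m and y of cup_b in the frame of handled_cup between -0.03 and 0.03 m and z of cup_b in the frame of handled_cup between 0.002 and 0.029 m and x of cup_c in the frame of handled_cup between -0.03 and 0.03 m and y of cup_c in the frame of handled_cup between -0.03 and 0.03 m and z of cup_c in the frame of handled_cup between 0.002 and 0.029 m and x of cup_d in the frame of handled_cup between -0.03 and 0.03 m and y of cup_d in the frame of handled_cup between -0.03 and 0.03 m and z of cup_d in the frame of handled_cup between 0.002 and 0.029 m), for 0.2 s.
2. the handled cup hangs by its slot on the hook, let go (x of slot_top in the frame of stand between -0.024 and 0.004 m and y of slot_top in the frame of stand between -0.02 and 0.02 m and z of slot_top in the frame of stand between 0.137 and 0.152 m and angle between handled_cup's own z axis and vertical below 0.35 rad and contact force between the fingers and handled_cup below 0.1 N), for 0.2 s.
At the end, for the whole second after the job is handed in: All four pins at least 6.3 of 8 mm in; each cup present upright in the handled cup (within 30 mm and 0.3 rad of its axis, undersides at most 29 mm apart); the handled cup hanging with its slot's top edge on the hook's rod, tilted under 0.35 rad; all released and at rest (all of step 1 and all of step 2 and linear speed of each of handled_cup, cup_a, cup_b, cup_c, cup_d below 0.05 m/s); the robot touches nothing.
It fails at once if a thing that is not part of the job is moved more than 40 mm (distance of any of board, spool, flux_bottle, screwdriver, iron_stand from where it was at the start of the episode above 0.04 m).
Of cup_a, cup_b, cup_c, cup_d only 2 to 4 are there at a start; the rules pass over those that are not, and their reading is None.
At some moment in a run one of handled_cup, cup_a, cup_b may be knocked a few centimetres aside while the robot is not near it.
It also fails if it takes over 208 s, if anything falls off the work surface, if the arm or the gripper's body presses on something with over 40 N, if the wrist force passes 120 N, or if a joint passes its speed limit or range.

## Robot

A 6-joint arm with a two-finger parallel gripper is mounted at the origin on the work surface. World frame = base frame: x ahead of the robot, y to its left, z up, the work surface at z = 0. Lengths are in mm, angles in rad, forces in N, time in s.
With the tool pointing down it reaches from about 350 to 775 mm from the base axis. Payload 7.3 kg.
Tool frame: the origin (TCP) lies on the centre line of the jaws, within the pads' length; the fingertips stand bot.tip_reach ahead of it and the grasp point (between the pads) lies 6 mm ahead of it (bot.tip_reach is the distance from the TCP to the fingertips, in mm); z points along the fingers, y is the direction in which the jaws open and shut (so a half turn about z gives the same grasp; the last joint's range is limited). The gripper opens to 92 mm and grips with 3 to 60 N. Pads are 19 mm wide; open, the fingers measure 130 mm over their backs; the gripper's body (75 mm by 190 mm) begins 47 mm behind the grasp point.
Start: joints at [1.144, 0.342, 1.524, -0, 1.275, -0.146], TCP at [145.474, 504.46, 251.741] pointing down, gripper open.
Joint ranges: [-2.53, 2.53], [-0.77, 2.02], [0.04, 2.7], [-1, 4.14], [0.28, 2.66], [-3.11, 3.11]. Speed limits (rad/s): [2.57, 2.57, 3.14, 3.14, 3.14, 3.14].

## Interface

Orientations are given as [roll, pitch, yaw] about the fixed x, y, z axes, in that order (R = Rz(yaw) Ry(pitch) Rx(roll)).
In Python, from plant import bot gives the robot as it stands.
- The arm moves only by the tool step_arm, never from a script. Its argument "deltas" is a list of rows, each a list of 6 numbers: the shift along the tool's x, y, z in mm, then the turn, a rotation vector about the tool's x, y, z in rad. A call has 1 to 5 rows; each row is the pose to reach, as a shift and turn from the pose commanded when the call began, along the tool's axes at that moment; what a row does not reach only later rows make up. A row lasts 1/12 s, in which the tool goes at most 41.7 mm and 7.16 degrees, less where a joint would pass 70% of its speed; a pose out of reach is approached as far as the arm can. A call with a gripper value outside its range is refused whole. "fingers" is the finger opening in mm, from 0 to 91.8, set as the call begins (left out, the last holds). The fingers move at their own pace and stop on an object; the grip force is fixed at half the most. Time passes only in rows, so rows that repeat a pose let the fingers close. It gives the time, the measured TCP pose, the force and the opening at its end, in the units of the state.
- bot.get_obs(): the state, without advancing time (a new reading comes with each control period).
- bot.capture(name): name is "side" or "top" or "wrist"; returns a dict with "color" (420x560x3 uint8, red, green, blue), "fx", "fy", "cx", "cy" (pixels), "R" (3x3) and "t" (3): a world point X has camera coordinates R X + t. Camera axes: x right, y down, z forward; pixel columns grow to the right and rows downward; lengths in mm; the calibration is good to about 2 mm. A picture is of the moment at which its call begins. There is no depth.
- bot.close_job(): hands the job in, once; it reports no verdict.
Trained networks look in a picture, given as the dict that the camera call returned (one of the last four; its "shot" number tells which), for a name from the list of things; names that differ only in an ending like _2 or _b are one class to them, and where a whole thing is asked for, a point or a joint stands for the part that bears it (a point fixed in the world has none). Each returns a list of dicts, best first, with "p" (0 to 1); they miss things now and then, are a little off and sometimes report something else, mostly with a low value. They report only what shows in the picture. A call takes as long as a camera call. They do not tell look-alikes from the thing itself.
- bot.boxes_of(query, picture): "rect" ([centre column, centre row, width, height] in pixels, round what is visible of it).
The state is a dict: "time": time; "joint_positions": joint angles; "dq": joint speeds; "tau": joint torques, N m; "tool_pos": TCP position; "tcp_rot": TCP orientation; "contact_force": force on the tool from outside, world axes, zero at the start; "moment": the same for the moment, N m; "grip_width": finger opening in mm.
Only numpy, scipy, OpenCV 4.12 (cv2) and the standard library are available. Lean on these libraries where they do the work, as an engineer would, in place of code of your own. Each camera call takes 0.05 s, during which the arm holds its last target. There are 200 camera calls.

## Working session

There is one attempt and no reset: what is moved stays moved. The work goes in short steps, Python scripts to look and compute and a tool call to move; the robot and the scene stay as the last step left them, time stands still between calls to the robot, and variables do not carry over. Pictures are saved under pics/ and viewed, about 12 in all and at most 16, crops included, and the job is handed in when it is done.

Besides the shell and the picture viewer there is one more tool, called after "Request:" by a JSON object that holds its "name" and its "arguments", one argument or row to a line. step_arm: Moves the arm, as the interface text tells. Its arguments: {"type":"object","properties":{"deltas":{"type":"array"},"fingers":{"type":"number"}},"required":["deltas"]}

```bash
ls; mkdir -p pics
python3 - <<'E'
from plant import bot
import cv2
print(bot.get_obs(), bot.tip_reach)
for n in ("top","side"):
    p=bot.capture(n); cv2.imwrite(f"pics/{n}0.png",p["color"][:,:,::-1])
    print(n,p["fx"],p["fy"],p["cx"],p["cy"],p["R"],p["t"])
E
```

```text
pics
{'time': 0.0, 'joint_positions': array([ 1.14397757e+00,  3.42737718e-01,  1.52499428e+00, -1.49875086e-05,
        1.27543218e+00, -1.46000979e-01]), 'dq': array([-0.0009556 ,  0.00102894,  0.00065983,  0.00017402, -0.00152449,
       -0.00032892]), 'tau': array([-4.55411719e-04, -4.31239843e+01, -2.44222444e+01,  7.18205888e-02,
        5.58702531e-02, -1.42366421e-04]), 'tool_pos': array([145.32800152, 504.1004841 , 251.0451026 ]), 'tcp_rot': array([-3.14003577e+00, -2.14449939e-04,  2.86077908e+00]), 'contact_force': array([0.14707938, 0.00219183, 0.34099076]), 'moment': array([-0.0074257 ,  0.04040023, -0.0117742 ]), 'grip_width': 91.83752663186459} 25.0
top 466.12332191690683 466.12332191690683 276.14945308516195 207.32306995934223 [[ 0.01523047 -0.99988236 -0.00181595]
 [-0.99097793 -0.01485293 -0.13319962]
 [ 0.13315698  0.00382826 -0.99108757]] [  59.11670189  496.84942697 1267.71287536]
side 395.15416239602547 395.15416239602547 281.34844936399776 207.72901914713304 [[ 0.78553221 -0.61876831 -0.00805731]
 [-0.38332274 -0.47632774 -0.79131256]
 [ 0.48580121  0.62469005 -0.61135875]] [-369.94294139  299.50273852  739.00341505]
```

View pics/top0.png

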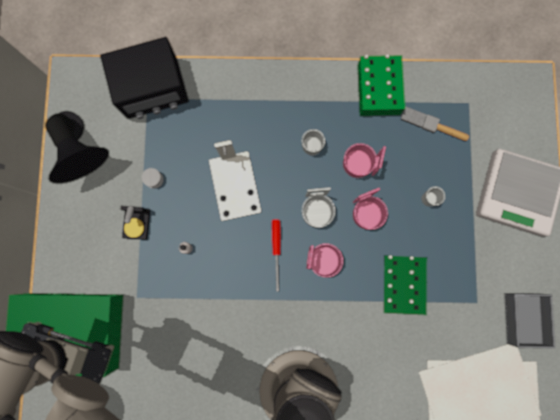

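View pics/side0.png

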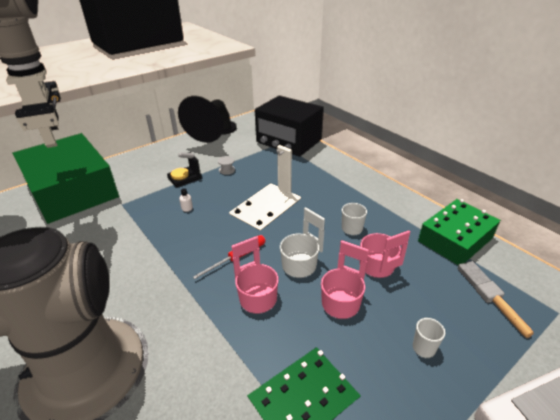

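The top view shows the grey handled cup at about (319,210) with its handle toward the top of the picture. Loose grey cups are at (313,142) and (435,197). The stand's foot is at (235,185) with its upright at (226,150). The three pink look-alikes are at (360,160), (370,212) and (326,261) and stay where they are. An enlarged crop comes next to confirm this.

```bash
cat > h.py <<'E'
from plant import bot
import cv2, numpy as np
from scipy.spatial.transform import Rotation as Ro
def cap(n,f=None):
    p=bot.capture(n)
    if f: cv2.imwrite(f"pics/{f}.png",p["color"][:,:,::-1])
    return p
def proj(p,X):
    X=np.atleast_2d(X); c=X@np.array(p["R"]).T+np.array(p["t"])
    return np.c_[p["fx"]*c[:,0]/c[:,2]+p["cx"],p["fy"]*c[:,1]/c[:,2]+p["cy"]]
def back(p,uv,z):
    R=np.array(p["R"]);t=np.array(p["t"]);o=-R.T@t
    uv=np.atleast_2d(uv)
    d=np.c_[(uv[:,0]-p["cx"])/p["fx"],(uv[:,1]-p["cy"])/p["fy"],np.ones(len(uv))]@R
    return (o+d*((z-o[2])/d[:,2])[:,None]).round(1)
def crop(p,f,c0,r0,c1,r1,k):
    cv2.imwrite(f"pics/{f}.png",cv2.resize(p["color"][r0:r1,c0:c1,::-1],None,fx=k,fy=k,interpolation=cv2.INTER_CUBIC))
def to(x,y,z,yaw,rot=(np.pi,0)):
    """delta row in tool axes to pointing-down pose, TCP target; yaw as in tcp_rot"""
    o=bot.get_obs();R0=Ro.from_euler("xyz",o["tcp_rot"])
    d=R0.inv().apply(np.array([x,y,z])-o["tool_pos"])
    r=(R0.inv()*Ro.from_euler("xyz",[rot[0],rot[1],yaw])).as_rotvec()
    return np.r_[d.round(1),r.round(3)]
E
python3 - <<'E'
from h import *
p=cap("top"); crop(p,"t1",200,120,460,280,3)
for q in ("handled_cup","cup_a","stand","pin0","spool","flux_bottle","screwdriver","iron_stand","board"):
    for d in bot.boxes_of(q,p):
        if d["p"]>.2: print(q,round(d["p"],2),np.round(d["rect"],1), back(p,d["rect"][:2],60 if "cup" in q else 15)[0])
E
```

```text
handled_cup 0.8 [320.  207.3  28.7  39.4] [494.2 -53.3  60. ]
handled_cup 0.77 [368.7 210.7  36.8  40.7] [ 486.8 -186.2   60. ]
handled_cup 0.71 [363.1 159.8  44.9  30.5] [ 628.7 -172.3   60. ]
handled_cup 0.6 [324.3 259.2  35.   36. ] [353.3 -65.3  60. ]
cup_a 0.9 [431.9 196.9  20.9  23.2] [ 527.5 -359.7   60. ]
cup_a 0.71 [314.6 142.8  23.8  23.9] [675.2 -37.8  60. ]
stand 0.73 [235.7 180.9  55.2  80. ] [572.7 183.2  15. ]
pin0 0.54 [277.2 255.6  10.5  74.6] [362.4  61.7  15. ]
spool 0.61 [152.1 178.3  22.2  22.5] [576.7 422.2  15. ]
flux_bottle 0.6 [187.2 250.2  10.8  11.2] [373.6 313.6  15. ]
screwdriver 0.68 [278.  257.    8.   75.4] [358.6  59.4  15. ]
iron_stand 0.77 [132.6 222.2  29.3  29.5] [450.  470.8  15. ]
board 0.71 [404.1 284.9  42.1  61.7] [ 287.1 -290.7   15. ]
```

View pics/t1.png

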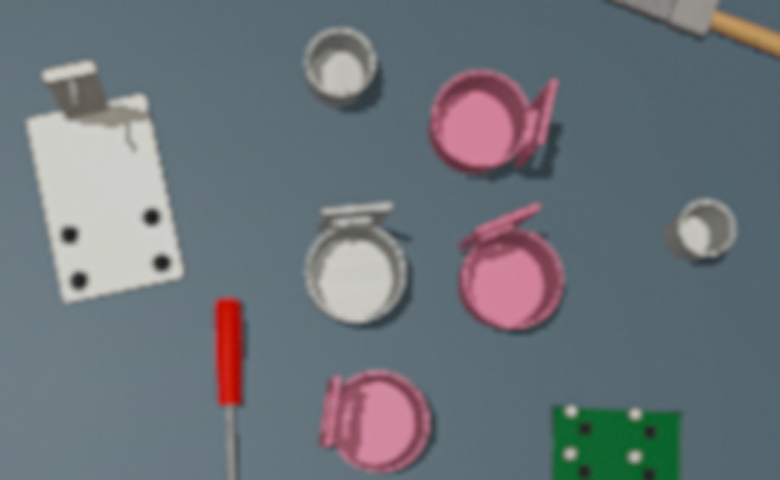

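The grey cups fit cup_b (rim about 24 px, 64 mm) at crop (341,64) and cup_c (about 20 px, 51 mm) at (706,229). The only grey cup with a handle is at (356,273), with its plate from (322,210) to (392,205). The pins show at crop (70,235), (79,280), (152,217) and (162,263). The next script fits these more precisely.

```bash
cat >> h.py <<'E'
def pins(p):
    """dark blobs near the foot -> stand pose (x,y,yaw) fit"""
    g=p["color"].max(2); return g
def cupfit(p,uv,rad,win=30):
    """refine a cup rim circle (radius rad mm, z=60): outer edge seen from above, non-table pixels"""
    from scipy.optimize import minimize
    img=cv2.GaussianBlur(p["color"],(3,3),0).astype(float); sat=np.array(img)
    g=cv2.Sobel(img[:,:,0],cv2.CV_64F,1,0)**2+cv2.Sobel(img[:,:,0],cv2.CV_64F,0,1)**2
    g=np.sqrt(g); a=np.linspace(0,2*np.pi,90,endpoint=False)
    X0=back(p,uv,60)[0]
    def f(v):
        P=np.c_[v[0]+rad*np.cos(a),v[1]+rad*np.sin(a),np.full(90,60.)]
        q=proj(p,P).astype(np.float32)
        return -cv2.remap(g.astype(np.float32),q[:,:1],q[:,1:],1).mean()
    best=min(((f((X0[0]+i,X0[1]+j)),X0[0]+i,X0[1]+j) for i in range(-14,15,2) for j in range(-14,15,2)))
    r=minimize(f,best[1:],method="Nelder-Mead"); return r.x.round(1),round(-r.fun,1)
E
python3 - <<'E'
from h import *
p=cap("top")
f=lambda c,r:(200+(c+.5)/3-.5,120+(r+.5)/3-.5)
for n,uv,rr in(("H",f(356,273),(45,38.5)),("b",f(341,64),(38.5,32,25.5)),("c",f(706,229),(32,25.5,19))):
    print(n,back(p,uv,60)[0],[(r,)+cupfit(p,uv,r) for r in rr])
print("plate",back(p,[f(322,210),f(392,205)],132))
g=p["color"][:,:,1]; sub=cv2.resize(g,None,fx=4,fy=4,interpolation=cv2.INTER_CUBIC)
obs=[]
for c,r in((70,235),(79,280),(152,217),(162,263)):
    u,v=f(c,r);u=round(u);v=round(v); w=g[v-5:v+6,u-5:u+6].astype(float); w=np.clip(w.max()*.8-w,0,None)
    yy,xx=np.mgrid[v-5:v+6,u-5:u+6]; obs.append(((w*xx).sum()/w.sum(),(w*yy).sum()/w.sum()))
P=back(p,obs,12)[:,:2]; print(np.round(obs,1).tolist(),P.tolist())
M=np.array([[-110,40],[-155,40],[-110,-40],[-155,-40]],float)
mc,pc=M.mean(0),P.mean(0); H=(M-mc).T@(P-pc); U,S,Vt=np.linalg.svd(H); R=Vt.T@U.T
th=np.arctan2(R[1,0],R[0,0]); print("stand yaw",th,np.linalg.det(R),"origin",pc-R@mc,"res",((M-mc)@R.T+pc-P).round(1).tolist())
o=pc-R@mc
for q in([10-10,0,150],[-9,0,143],[0,22,150],[0,-22,150]): X=np.r_[R@np.array(q[:2])+o,q[2]]; print(q,X.round(1),proj(p,X).round(1))
print("pins",((M@R.T)+o).round(1).tolist())
E
```

```text
H [484.8 -48.8  60. ] [(45, array([485.1, -49.3]), np.float64(159.2)), (38.5, array([478.2, -53.5]), np.float64(176.2))]
b [680.3 -34.2  60. ] [(38.5, array([688.5, -30.6]), np.float64(96.5)), (32, array([683.6, -33.4]), np.float64(149.1)), (25.5, array([674.3, -39.7]), np.float64(147.6))]
c [ 530.1 -368.3   60. ] [(32, array([ 533.3, -375.5]), np.float64(90.3)), (25.5, array([ 532.4, -369.8]), np.float64(158.5)), (19, array([ 523.2, -365.1]), np.float64(147.5))]
plate [[530.  -13.  132. ]
 [535.3 -73.4 132. ]]
[[222.7, 197.8], [225.9, 213.1], [250.1, 191.9], [253.5, 207.2]] [[523.7, 219.1], [480.0, 208.8], [542.0, 141.6], [498.2, 130.9]]
stand yaw 0.23186345536104097 0.9999999999999997 origin [639.92928394 205.54737514] res [[-0.0, 0.1], [-0.1, 0.1], [0.1, -0.3], [0.1, 0.1]]
[0, 0, 150] [639.9 205.5 150. ] [[223.2 145.3]]
[-9, 0, 143] [631.2 203.5 143. ] [[224.2 149.3]]
[0, 22, 150] [634.9 227.  150. ] [[214.8 147.1]]
[0, -22, 150] [645.  184.1 150. ] [[231.5 143.5]]
pins [[523.7, 219.2], [479.9, 208.9], [542.1, 141.3], [498.3, 131.0]]
```

```bash
cat >> h.py <<'E'
def plan(ws,off=(0,0,0)):
    """ws: list of (x,y,z,yaw) TCP; one call each; off = commanded minus measured"""
    o=bot.get_obs();R0=Ro.from_euler("xyz",o["tcp_rot"]);p0=np.array(o["tool_pos"])+off
    print("now",p0.round(1),round(float(o["tcp_rot"][2]),3),"F",np.round(o["contact_force"],1),"w",round(float(o["grip_width"]),1),"t",round(o["time"],1))
    for w in ws:
        R1=Ro.from_euler("xyz",[np.pi,0,w[3]]);d=R0.inv().apply(np.array(w[:3])-p0);r=(R0.inv()*R1).as_rotvec()
        print(w,"->",d.round(1).tolist()+r.round(3).tolist(),"dist",round(np.linalg.norm(d)),"deg",round(np.degrees(np.linalg.norm(r))))
        R0,p0=R1,np.array(w[:3],float)
E
python3 - <<'E'
from h import *
y=3.374
plan([(250,410,220,y),(365,308,150,y),(479.9,208.9,52,y)],(.15,.36,.7))
E
```

```text
now [145.6 504.8 252.4] 2.861 F [-0.2  0.3 -0.6] w 92.1 t 0.7
(250, 410, 220, 3.374) -> [-126.6, -62.2, 32.4, 0.0, 0.0, -0.513] dist 145 deg 29
(365, 308, 150, 3.374) -> [-88.4, -125.7, 70.0, 0.0, 0.0, 0.0] dist 169 deg 0
(479.9, 208.9, 52, 3.374) -> [-89.0, -122.9, 98.0, 0.0, 0.0, 0.0] dist 181 deg 0
```

Request:
{"name": "step_arm", "arguments": {
  "deltas": [
    [-126.5, -62, 32, 0, 0, -0.513],
    [-126.5, -62, 32, 0, 0, -0.513],
    [-126.5, -62, 32, 0, 0, -0.513],
    [-126.5, -62, 32, 0, 0, -0.513],
    [-126.5, -62, 32, 0, 0, -0.513]
  ],
  "fingers": 0
}}

```text
time: 1.07
tool_pos: [252.5, 406.5, 218.6]
tcp_rot: [-3.139, -0.001, -2.907]
contact_force: [-0.1, -0.1, -0.4]
grip_width: 63.0
```

Request:
{"name": "step_arm", "arguments": {
  "deltas": [
    [-88.5, -125.5, 70, 0, 0, 0],
    [-88.5, -125.5, 70, 0, 0, 0],
    [-88.5, -125.5, 70, 0, 0, 0],
    [-88.5, -125.5, 70, 0, 0, 0],
    [-88.5, -125.5, 70, 0, 0, 0]
  ]
}}

```text
time: 1.48
tool_pos: [367.8, 304.0, 147.2]
tcp_rot: [-3.139, -0.002, -2.914]
contact_force: [-0.3, -1.9, 0.2]
grip_width: 29.9
```

Request:
{"name": "step_arm", "arguments": {
  "deltas": [
    [-89, -123, 98, 0, 0, 0],
    [-89, -123, 98, 0, 0, 0],
    [-89, -123, 98, 0, 0, 0],
    [-89, -123, 98, 0, 0, 0],
    [-89, -123, 98, 0, 0, 0]
  ]
}}

```text
time: 1.9
tool_pos: [481.8, 206.1, 49.2]
tcp_rot: [-3.141, -0.001, -2.912]
contact_force: [-0.2, 0.3, 0.3]
grip_width: 0.8
```

Run:
```python
from h import *
plan([(479.9,208.9,52,3.374)])
p=cap("wrist","w1")
```

```text
now [481.8 206.1  49.2] -2.912 F [-0.2  0.3  0.3] w 0.8 t 1.9
(479.9, 208.9, 52, 3.374) -> [1.2, 3.1, -2.8, -0.001, -0.001, -0.003] dist 4 deg 0
```

View pics/w1.png

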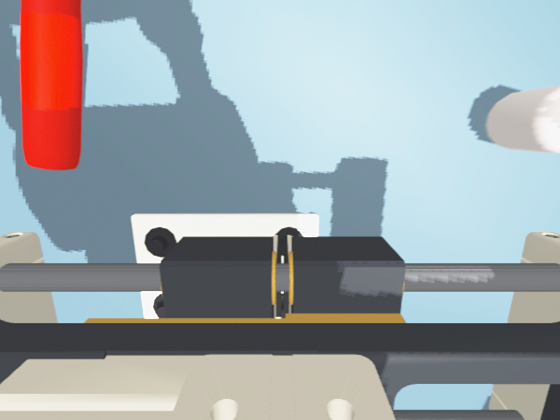

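The wrist view shows the closed fingers over the foot's front edge, with one rivet at (289,236) just ahead of the fingertips and another at (160,241). I'll project the expected points into it and let the arm settle.

Request:
{"name": "step_arm", "arguments": {
  "deltas": [
    [0, 0, 0, 0, 0, 0],
    [0, 0, 0, 0, 0, 0],
    [0, 0, 0, 0, 0, 0]
  ]
}}

```text
time: 2.2
tool_pos: [479.2, 210.0, 52.7]
tcp_rot: [3.141, 0.001, -2.908]
contact_force: [0.4, 0.6, 0.7]
grip_width: 0.4
```

Run:
```python
from h import *
o=bot.get_obs();print(o["tool_pos"])
p=cap("wrist")
R=Ro.from_euler("xyz",o["tcp_rot"])
print("tip",proj(p,R.apply([0,0,25])+o["tool_pos"]))
print("pins",proj(p,[[523.7,219.2,16.5],[479.9,208.9,16.5],[542.1,141.3,16.5],[498.3,131,16.5]]))
print("cam",-np.array(p["R"]).T@p["t"])
```

```text
[479.21741823 210.02301524  52.72607001]
tip [[284.41885885 253.42608868]]
pins [[281.96117483 312.10970149]
 [282.18270291 246.47748331]
 [156.87087047 311.88368368]
 [149.1259692  246.22278175]]
cam [412.92680088 192.84945727 185.17393308]
```

Run:
```python
from h import *
p=cap("wrist"); crop(p,"w2",110,200,310,350,4)
plan([(479.9,208.9,52,3.374)])
```

```text
now [479.3 210.1  52.8] -2.908 F [ 0.2 -0.   0.5] w 0.4 t 2.3
(479.9, 208.9, 52, 3.374) -> [-0.3, -1.3, 0.8, 0.0, 0.002, 0.002] dist 2 deg 0
```

View pics/w2.png

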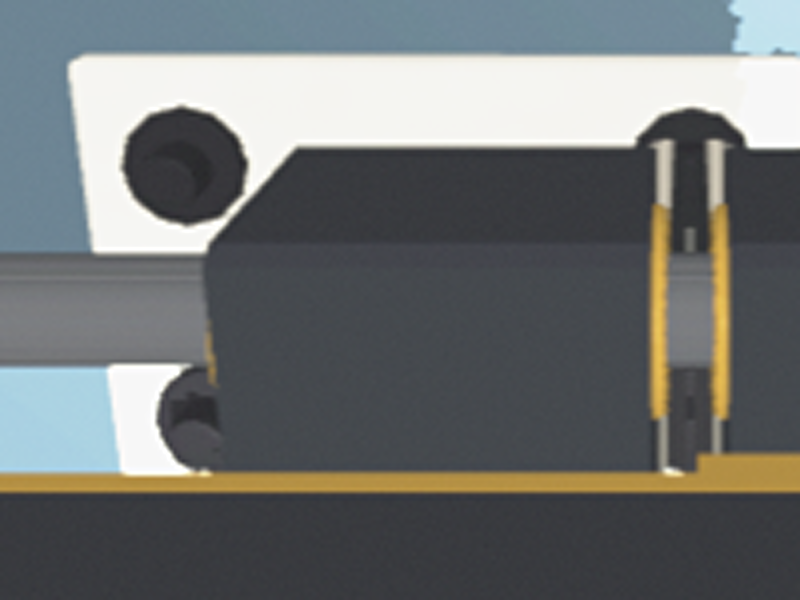

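Request:
{"name": "step_arm", "arguments": {
  "deltas": [
    [-0.3, -1.3, 6, 0, 0, 0],
    [-0.3, -1.3, 11, 0, 0, 0],
    [-0.3, -1.3, 15, 0, 0, 0],
    [-0.3, -1.3, 18, 0, 0, 0],
    [-0.3, -1.3, 19, 0, 0, 0]
  ]
}}

```text
time: 2.72
tool_pos: [480.5, 208.2, 34.1]
tcp_rot: [3.141, 0.001, -2.909]
contact_force: [-7.5, 1.0, 29.2]
grip_width: 0.7
```

Request:
{"name": "step_arm", "arguments": {
  "deltas": [
    [0, 0, 0, 0, 0, 0],
    [0, 0, 0, 0, 0, 0]
  ]
}}

```text
time: 2.88
tool_pos: [480.5, 208.2, 34.2]
tcp_rot: [3.141, 0.001, -2.909]
contact_force: [-4.5, 1.6, 18.7]
grip_width: 0.4
```

Request:
{"name": "step_arm", "arguments": {
  "deltas": [
    [0, 0, -18, 0, 0, 0],
    [-22, 0, -18, 0, 0, 0],
    [-45, 0, -18, 0, 0, 0],
    [-45, 0, -18, 0, 0, 0],
    [-45, 0, -18, 0, 0, 0]
  ]
}}

```text
time: 3.3
tool_pos: [524.3, 217.9, 50.0]
tcp_rot: [-3.142, -0.001, -2.91]
contact_force: [-1.5, -1.0, 0.1]
grip_width: 0.2
```

Request:
{"name": "step_arm", "arguments": {
  "deltas": [
    [0, 0, 6, 0, 0, 0],
    [0, 0, 11, 0, 0, 0],
    [0, 0, 15, 0, 0, 0],
    [0, 0, 18, 0, 0, 0],
    [0, 0, 18, 0, 0, 0]
  ]
}}

```text
time: 3.72
tool_pos: [523.2, 217.8, 34.2]
tcp_rot: [-3.141, -0.001, -2.909]
contact_force: [-7.0, -2.3, 20.5]
grip_width: 0.5
```

Request:
{"name": "step_arm", "arguments": {
  "deltas": [
    [0, 0, 0, 0, 0, 0],
    [0, 0, 0, 0, 0, 0]
  ]
}}

```text
time: 3.88
tool_pos: [523.2, 217.8, 34.2]
tcp_rot: [-3.141, -0.001, -2.909]
contact_force: [-6.3, -2.1, 19.2]
grip_width: 0.5
```

Request:
{"name": "step_arm", "arguments": {
  "deltas": [
    [0, 0, -18, 0, 0, 0],
    [0, -40, -18, 0, 0, 0],
    [0, -80, -18, 0, 0, 0],
    [0, -80, -18, 0, 0, 0],
    [0, -80, -18, 0, 0, 0]
  ]
}}

```text
time: 4.3
tool_pos: [542.4, 138.3, 50.2]
tcp_rot: [3.141, -0.001, -2.913]
contact_force: [-0.3, 0.8, 0.5]
grip_width: 0.6
```

Request:
{"name": "step_arm", "arguments": {
  "deltas": [
    [0, 0, 6, 0, 0, 0],
    [0, 0, 11, 0, 0, 0],
    [0, 0, 15, 0, 0, 0],
    [0, 0, 18, 0, 0, 0],
    [0, 0, 18, 0, 0, 0]
  ]
}}

```text
time: 4.72
tool_pos: [542.2, 140.9, 34.2]
tcp_rot: [-3.141, -0.0, -2.908]
contact_force: [-5.9, -3.2, 20.1]
grip_width: 0.4
```

Request:
{"name": "step_arm", "arguments": {
  "deltas": [
    [0, 0, 0, 0, 0, 0],
    [0, 0, 0, 0, 0, 0]
  ]
}}

```text
time: 4.88
tool_pos: [542.2, 140.9, 34.2]
tcp_rot: [-3.141, 0.0, -2.908]
contact_force: [-5.2, -3.1, 19.1]
grip_width: 0.5
```

Request:
{"name": "step_arm", "arguments": {
  "deltas": [
    [0, 0, -18, 0, 0, 0],
    [22, 0, -18, 0, 0, 0],
    [45, 0, -18, 0, 0, 0],
    [45, 0, -18, 0, 0, 0],
    [45, 0, -18, 0, 0, 0]
  ]
}}

```text
time: 5.3
tool_pos: [497.6, 130.5, 50.3]
tcp_rot: [3.141, -0.001, -2.908]
contact_force: [1.0, 0.5, -0.1]
grip_width: 0.3
```

Request:
{"name": "step_arm", "arguments": {
  "deltas": [
    [0, 0, 6, 0, 0, 0],
    [0, 0, 11, 0, 0, 0],
    [0, 0, 15, 0, 0, 0],
    [0, 0, 18, 0, 0, 0],
    [0, 0, 18, 0, 0, 0]
  ]
}}

```text
time: 5.72
tool_pos: [499.9, 130.4, 34.2]
tcp_rot: [3.141, 0.002, -2.909]
contact_force: [-3.8, 1.0, 21.2]
grip_width: 0.2
```

Request:
{"name": "step_arm", "arguments": {
  "deltas": [
    [0, 0, 0, 0, 0, 0],
    [0, 0, 0, 0, 0, 0]
  ]
}}

```text
time: 5.88
tool_pos: [499.9, 130.3, 34.2]
tcp_rot: [3.141, 0.003, -2.909]
contact_force: [-4.5, 1.4, 20.1]
grip_width: 0.6
```

Request:
{"name": "step_arm", "arguments": {
  "deltas": [
    [0, 0, -40, 0, 0, 0],
    [0, 0, -80, 0, 0, 0],
    [0, 0, -120, 0, 0, 0],
    [0, 0, -160, 0, 0, 0],
    [0, 0, -160, 0, 0, 0]
  ],
  "fingers": 90
}}

```text
time: 6.3
tool_pos: [502.6, 130.3, 199.7]
tcp_rot: [-3.14, 0.013, -2.909]
contact_force: [1.8, 0.5, 1.0]
grip_width: 28.9
```

Run:
```python
from h import *
plan([(600,60,200,3.14),(683.6,-33.4,135,3.14)])
p=cap("top")
for n,uv,r in(("H",(318.5,210.8),45),("b",(313.5,141.2),32),("c",(435.2,196.2),25.5)): print(n,cupfit(p,uv,r))
crop(p,"t2",200,120,460,280,3)
```

```text
now [502.6 130.3 199.7] -2.909 F [1.8 0.5 1. ] w 28.9 t 6.3
(600, 60, 200, 3.14) -> [-78.6, -90.8, 0.9, -0.0, 0.013, 0.234] dist 120 deg 13
(683.6, -33.4, 135, 3.14) -> [-83.7, -93.3, 65.0, 0.0, 0.0, 0.0] dist 141 deg 0
H (array([485. , -49.5]), np.float64(163.9))
b (array([683.6, -33.4]), np.float64(154.1))
c (array([ 532.3, -369.9]), np.float64(163.8))
```

Request:
{"name": "step_arm", "arguments": {
  "deltas": [
    [-78, -91, -6, 0, 0, 0.145],
    [-78, -91, -6, 0, 0, 0.145],
    [-78, -91, -6, 0, 0, 0.145],
    [-78, -91, -6, 0, 0, 0.145],
    [-78, -91, -6, 0, 0, 0.145]
  ]
}}

```text
time: 6.77
tool_pos: [596.0, 57.8, 195.9]
tcp_rot: [3.141, -0.004, -3.057]
contact_force: [-1.0, 0.8, -0.0]
grip_width: 66.4
```

Request:
{"name": "step_arm", "arguments": {
  "deltas": [
    [-92, -86, 65, 0, 0, 0],
    [-92, -86, 65, 0, 0, 0],
    [-92, -86, 65, 0, 0, 0],
    [-92, -86, 65, 0, 0, 0],
    [-92, -86, 65, 0, 0, 0]
  ]
}}

```text
time: 7.18
tool_pos: [694.2, -19.9, 128.4]
tcp_rot: [3.14, -0.007, -3.056]
contact_force: [0.2, 0.6, -0.9]
grip_width: 89.6
```

Request:
{"name": "step_arm", "arguments": {
  "deltas": [
    [0, 0, 0, 0, 0, 0],
    [0, 0, 0, 0, 0, 0],
    [0, 0, 0, 0, 0, 0]
  ]
}}

```text
time: 7.43
tool_pos: [694.1, -16.9, 134.6]
tcp_rot: [3.141, 0.0, -3.053]
contact_force: [0.4, 0.7, 0.5]
grip_width: 90.2
```

Run:
```python
from h import *
plan([(683.6,-33.4,75,3.23)])
p=cap("wrist","w3"); print(proj(p,[[683.6,-33.4,60]]))
```

```text
now [694.1 -16.9 134.6] -3.053 F [0.4 0.7 0.5] w 90.2 t 7.4
(683.6, -33.4, 75, 3.23) -> [11.9, -15.5, 59.6, 0.0, 0.0, 0.0] dist 63 deg 0
[[262.27552945 209.632692  ]]
```

View pics/w3.png

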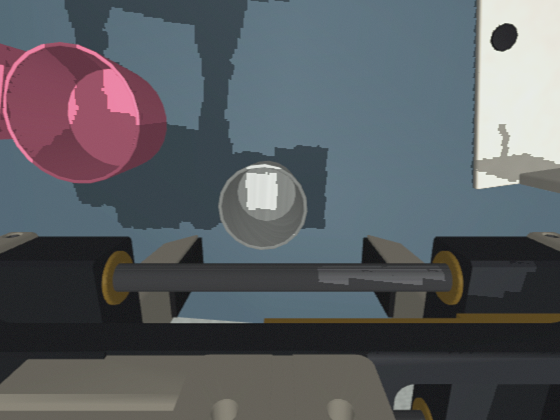

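The wrist view shows cup_b's rim centred at about (262,206) against (262,210) predicted, so the position is good to about 3 mm. The jaws straddle it once shifted.

Request:
{"name": "step_arm", "arguments": {
  "deltas": [
    [13, -15.5, 10, 0, 0, 0],
    [13, -15.5, 25, 0, 0, 0],
    [13, -15.5, 45, 0, 0, 0],
    [13, -15.5, 59.5, 0, 0, 0],
    [13, -15.5, 59.5, 0, 0, 0]
  ]
}}

```text
time: 7.9
tool_pos: [681.0, -34.0, 71.9]
tcp_rot: [3.14, -0.005, -3.054]
contact_force: [-0.1, -0.6, -0.3]
grip_width: 89.7
```

Request:
{"name": "step_arm", "arguments": {
  "deltas": [
    [0, 0, 0, 0, 0, 0],
    [0, 0, 0, 0, 0, 0],
    [0, 0, 0, 0, 0, 0],
    [0, 0, 0, 0, 0, 0],
    [0, 0, 0, 0, 0, 0]
  ],
  "fingers": 40
}}

```text
time: 8.32
tool_pos: [683.6, -35.0, 75.3]
tcp_rot: [-3.141, 0.002, -3.054]
contact_force: [-0.0, 1.2, 7.5]
grip_width: 61.6
```

Request:
{"name": "step_arm", "arguments": {
  "deltas": [
    [0, 0, 0, 0, 0, 0],
    [0, 0, 0, 0, 0, 0],
    [0, 0, 0, 0, 0, 0]
  ]
}}

```text
time: 8.57
tool_pos: [683.6, -35.0, 75.4]
tcp_rot: [-3.142, 0.002, -3.054]
contact_force: [-0.4, 1.1, 5.8]
grip_width: 61.5
```

Request:
{"name": "step_arm", "arguments": {
  "deltas": [
    [0, 0, -20, 0, 0, 0],
    [0, 0, -50, 0, 0, 0],
    [0, 0, -80, 0, 0, 0],
    [0, 0, -110, 0, 0, 0],
    [0, 0, -110, 0, 0, 0]
  ]
}}

```text
time: 8.98
tool_pos: [685.9, -35.5, 191.6]
tcp_rot: [-3.139, 0.011, -3.054]
contact_force: [0.5, -0.2, 0.6]
grip_width: 61.4
```

Run:
```python
from h import *
y=3.23
plan([(590,-42,190,y),(480,-49,160,y),(480,-49,94,y)])
p=cap("top"); print(cupfit(p,(318.5,210.8),45)); p=cap("side"); print(bot.boxes_of("cup_a",p)[:3])
```

```text
now [685.9 -35.5 191.6] -3.054 F [ 0.5 -0.2  0.6] w 61.4 t 9.0
(590, -42, 190, 3.23) -> [96.1, 1.9, 0.5, -0.003, 0.011, -0.001] dist 96 deg 1
(480, -49, 160, 3.23) -> [110.2, 2.7, 30.0, 0.0, 0.0, 0.0] dist 114 deg 0
(480, -49, 94, 3.23) -> [0.0, -0.0, 66.0, 0.0, 0.0, 0.0] dist 66 deg 0
(array([495.8, -71.8]), np.float64(60.6))
[{'rect': [358.7, 183.3, 28.2, 33.5], 'p': 0.87}, {'rect': [428.6, 339.1, 30.3, 41.6], 'p': 0.58}]
```

Run:
```python
from h import *
p=cap("side","s2")
print(proj(p,[[485,-49.5,60],[532.6,-43.2,132],[482.5,-49.5,0]]))
for d in bot.boxes_of("handled_cup",p): print(np.round(d["rect"]),d["p"])
```

```text
[[299.29165865 246.80412829]
 [314.24576434 212.8209291 ]
 [297.99574286 265.64189861]]
[345. 279.  45.  78.] 0.71
[386. 254.  51.  42.] 0.7
[254. 275.  43.  76.] 0.68
[303. 244.  43.  69.] 0.56
```

View pics/s2.png

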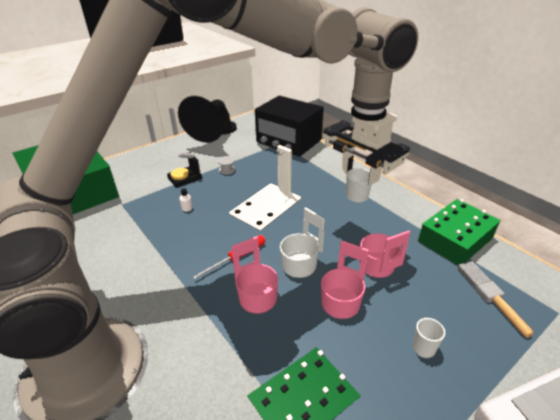

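The side view shows cup_b held level in the jaws at (358,185). The handled cup is unmoved, with its rim at about (299,247) as predicted, so the top-view mismatch came from the arm covering it. The plate top is at 132 mm, so I'll cross higher.

Request:
{"name": "step_arm", "arguments": {
  "deltas": [
    [0, 0, -35, 0, 0, 0],
    [60, 2, -40, 0, 0, 0],
    [96, 2, -40, 0, 0, 0],
    [96, 2, -40, 0, 0, 0],
    [96, 2, -40, 0, 0, 0]
  ]
}}

```text
time: 9.65
tool_pos: [583.7, -41.3, 223.1]
tcp_rot: [3.14, -0.005, -3.055]
contact_force: [1.5, -1.8, -0.4]
grip_width: 61.6
```

Request:
{"name": "step_arm", "arguments": {
  "deltas": [
    [40, 2.7, 0, 0, 0, 0],
    [80, 2.7, 0, 0, 0, 0],
    [109, 2.7, 0, 0, 0, 0],
    [109, 2.7, 0, 0, 0, 0],
    [109, 2.7, 0, 0, 0, 0]
  ]
}}

```text
time: 10.07
tool_pos: [478.5, -48.4, 224.0]
tcp_rot: [3.141, -0.0, -3.055]
contact_force: [0.8, -0.1, -0.2]
grip_width: 61.5
```

Request:
{"name": "step_arm", "arguments": {
  "deltas": [
    [0, 0, 0, 0, 0, 0],
    [0, 0, 0, 0, 0, 0],
    [0, 0, 0, 0, 0, 0]
  ]
}}

```text
time: 10.32
tool_pos: [479.7, -48.3, 223.8]
tcp_rot: [3.141, 0.0, -3.054]
contact_force: [-0.5, -0.5, 0.1]
grip_width: 61.3
```

Run:
```python
from h import *
y=3.23
plan([(480,-49,160,y),(480,-49,93,y)])
p=cap("side"); crop(p,"s3",220,130,420,280,4)
```

```text
now [479.7 -48.3 223.8] -3.054 F [-0.5 -0.5  0.1] w 61.3 t 10.3
(480, -49, 160, 3.23) -> [-0.2, -0.8, 63.8, 0.0, 0.0, -0.001] dist 64 deg 0
(480, -49, 93, 3.23) -> [0.0, -0.0, 67.0, 0.0, 0.0, 0.0] dist 67 deg 0
```

View pics/s3.png

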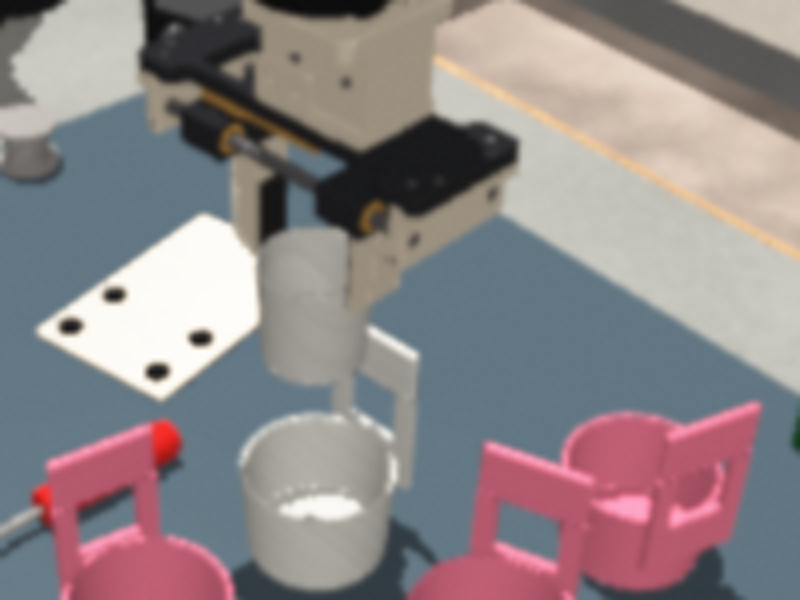

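The crop shows cup_b held upright directly above the empty handled cup, and the rivet pins flush with their heads.

Request:
{"name": "step_arm", "arguments": {
  "deltas": [
    [0, -0.5, 35, 0, 0, 0],
    [0, -0.5, 70, 0, 0, 0],
    [0, -0.5, 100, 0, 0, 0],
    [0, -0.5, 120, 0, 0, 0],
    [0, -0.5, 130.5, 0, 0, 0]
  ]
}}

```text
time: 10.78
tool_pos: [477.6, -48.3, 90.7]
tcp_rot: [3.14, -0.004, -3.054]
contact_force: [0.0, 1.0, 0.2]
grip_width: 61.2
```

Request:
{"name": "step_arm", "arguments": {
  "deltas": [
    [0, 0, 0, 0, 0, 0],
    [0, 0, 0, 0, 0, 0],
    [0, 0, 0, 0, 0, 0]
  ]
}}

```text
time: 11.03
tool_pos: [479.4, -48.8, 94.4]
tcp_rot: [-3.141, 0.001, -3.054]
contact_force: [-0.8, 0.4, 0.0]
grip_width: 61.5
```

Request:
{"name": "step_arm", "arguments": {
  "deltas": [
    [0, 0, 0, 0, 0, 0],
    [0, 0, 0, 0, 0, 0],
    [0, 0, 0, 0, 0, 0],
    [0, 0, 0, 0, 0, 0]
  ],
  "fingers": 80
}}

```text
time: 11.37
tool_pos: [478.8, -48.8, 94.3]
tcp_rot: [-3.141, 0.001, -3.054]
contact_force: [0.2, 0.2, 0.8]
grip_width: 79.2
```

Request:
{"name": "step_arm", "arguments": {
  "deltas": [
    [0, 0, -30, 0, 0, 0],
    [0, 0, -70, 0, 0, 0],
    [0, 0, -110, 0, 0, 0],
    [0, 0, -130, 0, 0, 0],
    [0, 0, -130, 0, 0, 0]
  ]
}}

```text
time: 11.78
tool_pos: [480.9, -49.3, 229.0]
tcp_rot: [-3.138, 0.01, -3.054]
contact_force: [0.9, -0.5, -0.3]
grip_width: 79.9
```

Run:
```python
from h import *
y=3.23
plan([(470,-200,223,y),(500,-300,180,y),(532,-369,130,y)])
p=cap("side"); crop(p,"s4",220,130,420,280,4)
```

```text
now [480.9 -49.3 229. ] -3.054 F [ 0.9 -0.5 -0.3] w 79.9 t 11.8
(470, -200, 223, 3.23) -> [24.0, -149.2, 6.2, -0.003, 0.01, -0.001] dist 151 deg 1
(500, -300, 180, 3.23) -> [-21.1, -102.3, 43.0, 0.0, 0.0, 0.0] dist 113 deg 0
(532, -369, 130, 3.23) -> [-25.8, -71.6, 50.0, 0.0, 0.0, 0.0] dist 91 deg 0
```

View pics/s4.png

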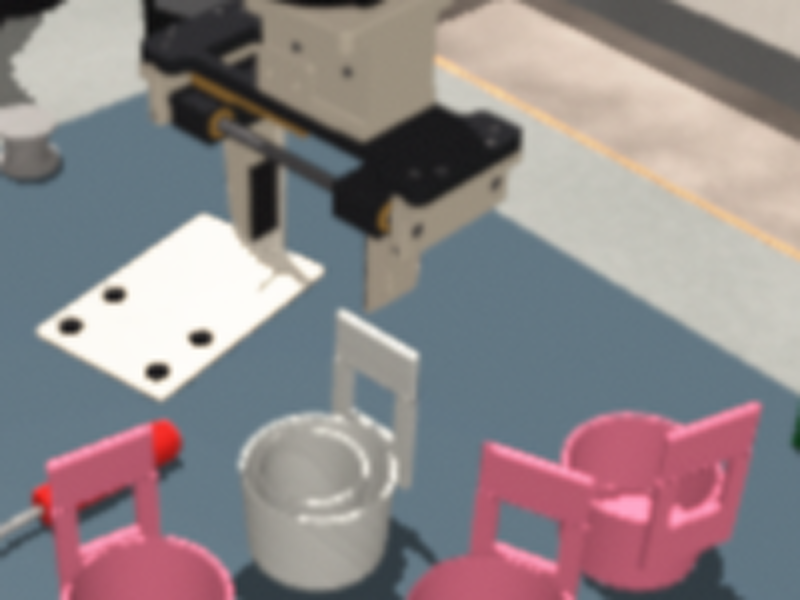

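Cup_b is nested inside the handled cup: both rims are visible, concentric around crop (320,465). Next is cup_c.

Request:
{"name": "step_arm", "arguments": {
  "deltas": [
    [24, -149, 3, 0, 0, 0],
    [24, -149, 3, 0, 0, 0],
    [24, -149, 3, 0, 0, 0],
    [24, -149, 3, 0, 0, 0],
    [24, -149, 3, 0, 0, 0]
  ]
}}

```text
time: 12.25
tool_pos: [466.6, -203.5, 219.0]
tcp_rot: [-3.141, -0.002, -3.059]
contact_force: [-0.1, 0.4, -0.0]
grip_width: 80.0
```

Request:
{"name": "step_arm", "arguments": {
  "deltas": [
    [-47, -174, 80, 0, 0, 0],
    [-47, -174, 80, 0, 0, 0],
    [-47, -174, 80, 0, 0, 0],
    [-47, -174, 80, 0, 0, 0],
    [-47, -174, 80, 0, 0, 0]
  ],
  "fingers": 90
}}

```text
time: 12.67
tool_pos: [529.4, -369.9, 137.2]
tcp_rot: [3.139, -0.002, -3.055]
contact_force: [0.5, 0.4, -0.0]
grip_width: 89.6
```

Request:
{"name": "step_arm", "arguments": {
  "deltas": [
    [0, 0, 0, 0, 0, 0],
    [0, 0, 0, 0, 0, 0],
    [0, 0, 0, 0, 0, 0]
  ]
}}

```text
time: 12.92
tool_pos: [529.2, -367.1, 139.7]
tcp_rot: [3.139, -0.001, -3.054]
contact_force: [0.5, -0.6, -0.5]
grip_width: 89.9
```

Run:
```python
from h import *
p=cap("top"); print(cupfit(p,(435.2,196.2),25.5),cupfit(p,(318.5,210.8),45))
plan([(532,-369.9,75,3.23)])
p=cap("wrist"); print(proj(p,[[532.3,-369.9,60]]),[(np.round(d["rect"]),round(d["p"],2)) for d in bot.boxes_of("cup_c",p)])
```

```text
(array([ 535.2, -391.1]), np.float64(75.8)) (array([486.4, -46.2]), np.float64(136.3))
now [ 529.5 -367.   140.6] -3.054 F [-0.  -0.3 -0.2] w 90.3 t 13.0
(532, -369.9, 75, 3.23) -> [-2.3, -3.2, 65.6, 0.001, -0.001, -0.0] dist 66 deg 0
[[279.52973792 226.35224899]] [(array([282., 221.,  68.,  71.]), 0.57)]
```

Request:
{"name": "step_arm", "arguments": {
  "deltas": [
    [-1, -3, 10, 0, 0, 0],
    [-1, -3, 30, 0, 0, 0],
    [-1, -3, 50, 0, 0, 0],
    [-1, -3, 65.5, 0, 0, 0],
    [-1, -3, 65.5, 0, 0, 0]
  ]
}}

```text
time: 13.48
tool_pos: [529.3, -369.5, 71.6]
tcp_rot: [3.137, -0.004, -3.054]
contact_force: [-0.3, 0.5, -1.7]
grip_width: 90.1
```

Request:
{"name": "step_arm", "arguments": {
  "deltas": [
    [0, 0, 0, 0, 0, 0],
    [0, 0, 0, 0, 0, 0],
    [0, 0, 0, 0, 0, 0],
    [0, 0, 0, 0, 0, 0],
    [0, 0, 0, 0, 0, 0]
  ],
  "fingers": 30
}}

```text
time: 13.9
tool_pos: [531.2, -371.7, 76.2]
tcp_rot: [-3.14, 0.001, -3.054]
contact_force: [1.0, -0.9, 0.6]
grip_width: 61.1
```

Request:
{"name": "step_arm", "arguments": {
  "deltas": [
    [0, 0, 0, 0, 0, 0],
    [0, 0, 0, 0, 0, 0],
    [0, 0, 0, 0, 0, 0]
  ]
}}

```text
time: 14.15
tool_pos: [531.0, -371.4, 75.6]
tcp_rot: [-3.141, 0.001, -3.054]
contact_force: [-0.3, 0.2, 2.6]
grip_width: 49.9
```

Request:
{"name": "step_arm", "arguments": {
  "deltas": [
    [0, 0, -30, 0, 0, 0],
    [0, 0, -70, 0, 0, 0],
    [0, 0, -110, 0, 0, 0],
    [0, 0, -155, 0, 0, 0],
    [0, 0, -155, 0, 0, 0]
  ]
}}

```text
time: 14.57
tool_pos: [533.2, -373.4, 239.4]
tcp_rot: [-3.131, 0.01, -3.054]
contact_force: [0.5, 0.2, 1.1]
grip_width: 49.5
```

Run:
```python
from h import *
y=3.23
p=cap("top"); print(cupfit(p,(318.5,210.8),45)); 
f=lambda c,r:(200+(c+.5)/3-.5,120+(r+.5)/3-.5)
print(cupfit(p,(318,209),32))
crop(p,"t3",250,150,450,270,4)
plan([(470,-200,228,y),(483,-49,228,y),(483,-49,99,y)])
```

```text
(array([485.3, -48.3]), np.float64(142.1))
(array([482.9, -62.6]), np.float64(136.9))
now [ 532.6 -372.9  236.4] -3.054 F [ 0.3 -0.6  0. ] w 50.0 t 14.6
(470, -200, 228, 3.23) -> [47.3, 177.8, 6.6, -0.008, 0.008, -0.001] dist 184 deg 1
(483, -49, 228, 3.23) -> [-26.3, 149.3, 0.0, 0.0, 0.0, 0.0] dist 152 deg 0
(483, -49, 99, 3.23) -> [0.0, -0.0, 129.0, 0.0, 0.0, 0.0] dist 129 deg 0
```

View pics/t3.png

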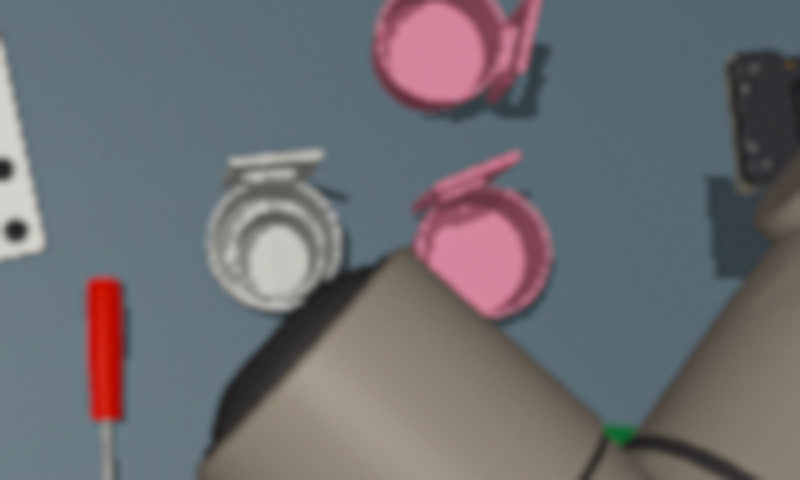

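The top view shows the handled cup around crop (276,243) with cup_b nested and nearly concentric. Cup_c is now held at 49.5–50 mm. I'll bring it over.

Request:
{"name": "step_arm", "arguments": {
  "deltas": [
    [47, 176.5, 4, 0, 0, 0],
    [47, 176.5, 4, 0, 0, 0],
    [47, 176.5, 4, 0, 0, 0],
    [47, 176.5, 4, 0, 0, 0],
    [47, 176.5, 4, 0, 0, 0]
  ]
}}

```text
time: 15.03
tool_pos: [465.9, -194.9, 224.7]
tcp_rot: [3.138, -0.004, -3.053]
contact_force: [1.0, -0.0, 0.3]
grip_width: 49.6
```

Request:
{"name": "step_arm", "arguments": {
  "deltas": [
    [-26, 149, 0, 0, 0, 0],
    [-26, 149, 0, 0, 0, 0],
    [-26, 149, 0, 0, 0, 0],
    [-26, 149, 0, 0, 0, 0],
    [-26, 149, 0, 0, 0, 0]
  ]
}}

```text
time: 15.45
tool_pos: [480.8, -44.4, 225.2]
tcp_rot: [3.139, -0.002, -3.05]
contact_force: [-0.1, -0.9, -1.1]
grip_width: 50.3
```

Request:
{"name": "step_arm", "arguments": {
  "deltas": [
    [0, 0, 0, 0, 0, 0],
    [0, 0, 0, 0, 0, 0],
    [0, 0, 0, 0, 0, 0]
  ]
}}

```text
time: 15.7
tool_pos: [481.4, -49.9, 225.7]
tcp_rot: [-3.142, -0.001, -3.056]
contact_force: [-0.7, 0.1, -0.3]
grip_width: 49.7
```

Run:
```python
from h import *
plan([(482.5,-49.5,160,3.23),(482.5,-49.5,96,3.23)])
p=cap("side"); 
print(proj(p,[[485,-49.5,60]]),[(np.round(d["rect"]),round(d["p"],2)) for d in bot.boxes_of("handled_cup",p)+bot.boxes_of("cup_c",p)])
```

```text
now [481.4 -49.9 225.7] -3.056 F [-0.7  0.1 -0.3] w 49.7 t 15.7
(482.5, -49.5, 160, 3.23) -> [-1.1, 0.4, 65.7, -0.0, -0.001, -0.002] dist 66 deg 0
(482.5, -49.5, 96, 3.23) -> [0.0, -0.0, 64.0, 0.0, 0.0, 0.0] dist 64 deg 0
[[299.29165865 246.80412829]] [(array([253., 274.,  45.,  74.]), 0.96), (array([385., 254.,  50.,  43.]), 0.84), (array([344., 278.,  51.,  77.]), 0.76), (array([304., 246.,  45.,  67.]), 0.68), (array([301., 207.,  21.,  38.]), 0.97), (array([299., 247.,  33.,  23.]), 0.72)]
```

H's box is (304,246,45,67) against (303,244,43,69) earlier, so it has not moved. Lowering.

Request:
{"name": "step_arm", "arguments": {
  "deltas": [
    [-1, 0.5, 35, 0, 0, 0],
    [-1, 0.5, 70, 0, 0, 0],
    [-1, 0.5, 100, 0, 0, 0],
    [-1, 0.5, 120, 0, 0, 0],
    [-1, 0.5, 129.5, 0, 0, 0]
  ]
}}

```text
time: 16.27
tool_pos: [481.0, -48.7, 94.0]
tcp_rot: [3.14, -0.004, -3.056]
contact_force: [-0.9, -1.0, -0.4]
grip_width: 49.6
```

Request:
{"name": "step_arm", "arguments": {
  "deltas": [
    [0, 0, 0, 0, 0, 0],
    [0, 0, 0, 0, 0, 0],
    [0, 0, 0, 0, 0, 0]
  ]
}}

```text
time: 16.52
tool_pos: [483.5, -48.8, 98.0]
tcp_rot: [-3.141, 0.002, -3.055]
contact_force: [0.2, -0.8, 0.0]
grip_width: 49.9
```

Request:
{"name": "step_arm", "arguments": {
  "deltas": [
    [0, 0, 0, 0, 0, 0],
    [0, 0, 0, 0, 0, 0],
    [0, 0, 0, 0, 0, 0],
    [0, 0, 0, 0, 0, 0]
  ],
  "fingers": 70
}}

```text
time: 16.85
tool_pos: [482.9, -48.4, 97.3]
tcp_rot: [-3.141, 0.001, -3.054]
contact_force: [-0.5, -0.3, -0.3]
grip_width: 69.3
```

Request:
{"name": "step_arm", "arguments": {
  "deltas": [
    [0, 0, -30, 0, 0, 0],
    [0, 0, -70, 0, 0, 0],
    [0, 0, -110, 0, 0, 0],
    [0, 0, -130, 0, 0, 0],
    [0, 0, -130, 0, 0, 0]
  ]
}}

```text
time: 17.27
tool_pos: [484.9, -48.9, 232.0]
tcp_rot: [-3.138, 0.01, -3.054]
contact_force: [1.8, -0.4, -0.0]
grip_width: 69.8
```

Request:
{"name": "step_arm", "arguments": {
  "deltas": [
    [150, 0, 0, 0, 0, 0],
    [150, 0, 0, 0, 0, 0],
    [150, 0, 0, 0, 0, 0],
    [150, 0, 0, 0, 0, 0],
    [150, 0, 0, 0, 0, 0]
  ]
}}

```text
time: 17.68
tool_pos: [328.4, -60.6, 225.8]
tcp_rot: [3.14, -0.004, -3.055]
contact_force: [0.5, -0.0, 0.2]
grip_width: 69.6
```

Run:
```python
from h import *
p=cap("side"); s=cv2.resize(p["color"][150:300,230:380,::-1],(600,600),interpolation=2)
t=cap("top"); u=cv2.resize(t["color"][170:240,280:360,::-1],(800,700),interpolation=2)[:600]
cv2.imwrite("pics/m1.png",cv2.resize(s,(400,400))); 
import numpy as np
cv2.imwrite("pics/m1.png",np.hstack([cv2.resize(s,(380,380)),cv2.resize(t["color"][170:246,284:360,::-1],(380,380),interpolation=2)]))
for r in(45,32,25.5): print(r,cupfit(t,(318.5,210.8),r))
plan([])
```

```text
45 (array([484.7, -49.5]), np.float64(149.4))
32 (array([479.7, -63.7]), np.float64(117.3))
25.5 (array([465.3, -56. ]), np.float64(121.7))
now [332.8 -61.5 226.7] -3.056 F [ 0.4 -1.2  0. ] w 70.2 t 17.8
```

View pics/m1.png

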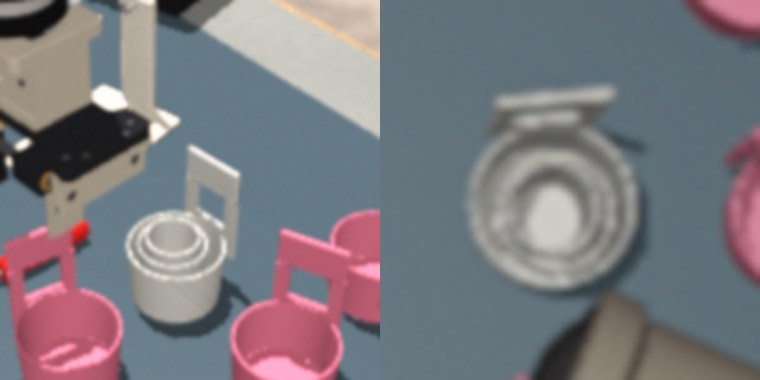

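Both views show cup_b and cup_c nested concentrically in the handled cup at side (175,265), all level. Next I'll grip the handle plate: mid about (531.5,-44.5), normal about 0.095 rad.

Run:
```python
from h import *
plan([(430,-50,226,2.7),(531.5,-44.5,226,2.18),(531.5,-44.5,200,1.666)])
```

```text
now [332.8 -61.5 226.7] -3.056 F [ 0.4 -1.2  0. ] w 70.2 t 17.8
(430, -50, 226, 2.7) -> [-97.8, 3.1, 0.8, -0.0, 0.001, 0.528] dist 98 deg 30
(531.5, -44.5, 226, 2.18) -> [-89.4, 48.4, 0.0, -0.0, -0.0, 0.52] dist 102 deg 30
(531.5, -44.5, 200, 1.666) -> [0.0, -0.0, 26.0, 0.0, -0.0, 0.514] dist 26 deg 29
```

Request:
{"name": "step_arm", "arguments": {
  "deltas": [
    [-98, 3, 1, 0, 0, 0.528],
    [-98, 3, 1, 0, 0, 0.528],
    [-98, 3, 1, 0, 0, 0.528],
    [-98, 3, 1, 0, 0, 0.528],
    [-98, 3, 1, 0, 0, 0.528]
  ]
}}

```text
time: 18.2
tool_pos: [432.6, -49.5, 224.7]
tcp_rot: [3.141, -0.001, 2.696]
contact_force: [-0.3, 0.9, -0.8]
grip_width: 70.4
```

Request:
{"name": "step_arm", "arguments": {
  "deltas": [
    [-89.5, 48.5, 0, 0, 0, 0.52],
    [-89.5, 48.5, 0, 0, 0, 0.52],
    [-89.5, 48.5, 0, 0, 0, 0.52],
    [-89.5, 48.5, 0, 0, 0, 0.52],
    [-89.5, 48.5, 0, 0, 0, 0.52]
  ]
}}

```text
time: 18.62
tool_pos: [533.9, -43.7, 224.1]
tcp_rot: [-3.141, -0.001, 2.177]
contact_force: [-0.0, 0.2, -0.3]
grip_width: 70.4
```

Request:
{"name": "step_arm", "arguments": {
  "deltas": [
    [0, 0, 26, 0, 0, 0.514],
    [0, 0, 26, 0, 0, 0.514],
    [0, 0, 26, 0, 0, 0.514],
    [0, 0, 26, 0, 0, 0.514],
    [0, 0, 26, 0, 0, 0.514]
  ]
}}

```text
time: 19.03
tool_pos: [532.2, -44.0, 199.1]
tcp_rot: [-3.141, -0.0, 1.665]
contact_force: [-0.5, 0.2, -0.0]
grip_width: 70.0
```

Request:
{"name": "step_arm", "arguments": {
  "deltas": [
    [0, 0, 0, 0, 0, 0],
    [0, 0, 0, 0, 0, 0],
    [0, 0, 0, 0, 0, 0]
  ]
}}

```text
time: 19.28
tool_pos: [532.2, -44.2, 199.7]
tcp_rot: [3.141, -0.0, 1.67]
contact_force: [0.5, -0.5, -0.5]
grip_width: 70.1
```

Run:
```python
from h import *
plan([(531.5,-44.5,140.5,1.666)])
p=cap("wrist","w5"); n=np.array([np.cos(.095),np.sin(.095)]); t=np.array([-n[1],n[0]]); c=np.array([531.5,-44.5])
print("plate top ends/corners",proj(p,[np.r_[c+30*t,132],np.r_[c-30*t,132]]))
print([(np.round(d["rect"]),round(d["p"],2)) for d in bot.boxes_of("handled_cup",p)])
```

```text
now [532.2 -44.2 199.7] 1.67 F [ 0.5 -0.5 -0.5] w 70.1 t 19.3
(531.5, -44.5, 140.5, 1.666) -> [-0.3, -0.7, 59.2, 0.0, -0.0, 0.004] dist 59 deg 0
plate top ends/corners [[280.92631961 185.19646541]
 [280.60673038 266.51453035]]
[(array([235., 308.,  74.,  31.]), 0.83), (array([ 79., 195., 158.,  88.]), 0.64), (array([344., 306.,  44.,  26.]), 0.6)]
```

View pics/w5.png

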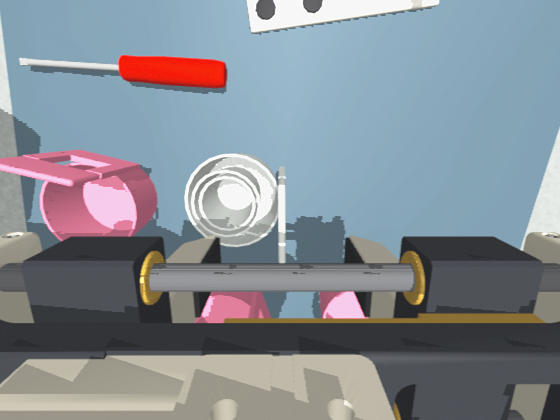

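The wrist view shows the plate edge-on at column 282, aligned with the jaws, from row 167 to below 262. The nested cups sit at (232,200). I'll check the projected extents.

Run:
```python
from h import *
p=cap("wrist"); n=np.array([np.cos(.095),np.sin(.095)]); t=np.array([-n[1],n[0]]); c=np.array([531.5,-44.5])
for z in(132,98,62,30): print(z,proj(p,[np.r_[c+30*t,z],np.r_[c-30*t,z]]).round().tolist())
print("H rim ctr",proj(p,[[484.8,-49.5,60]]), "edges",proj(p,[[484.8,-49.5+45,60],[484.8,-94.5,60],[439.8,-49.5,60],[529.8,-49.5,60]]).round().tolist())
cv2.imwrite("pics/w6.png",cv2.resize(p["color"][140:300,200:360,::-1],None,fx=3.7,fy=3.7,interpolation=2))
```

```text
132 [[281.0, 185.0], [281.0, 266.0]]
98 [[281.0, 177.0], [281.0, 248.0]]
62 [[281.0, 171.0], [281.0, 234.0]]
30 [[281.0, 167.0], [281.0, 223.0]]
H rim ctr [[230.82641576 203.07163705]] edges [[234.0, 155.0], [228.0, 248.0], [182.0, 198.0], [279.0, 208.0]]
```

View pics/w6.png

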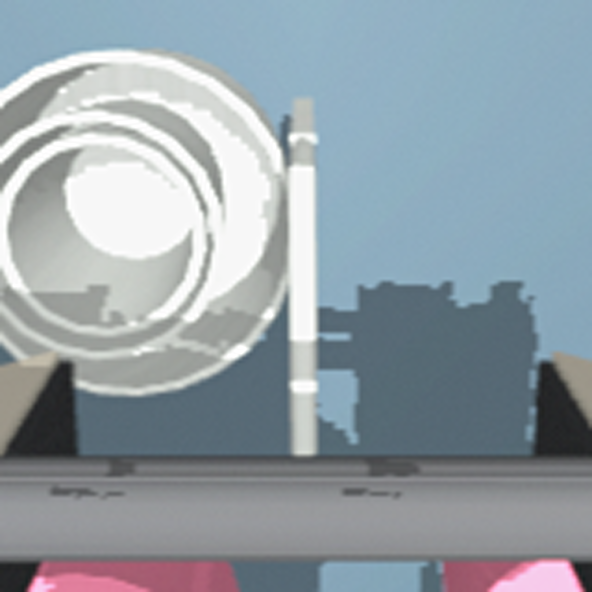

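The plate lines up with the jaws to within about 1 mm across the gap and about 2–3 mm along it. Descending to grip.

Request:
{"name": "step_arm", "arguments": {
  "deltas": [
    [2, -0.3, 15, 0, 0, 0],
    [2, -0.3, 30, 0, 0, 0],
    [2, -0.3, 45, 0, 0, 0],
    [2, -0.3, 55, 0, 0, 0],
    [2, -0.3, 59, 0, 0, 0]
  ]
}}

```text
time: 19.85
tool_pos: [530.9, -42.1, 139.3]
tcp_rot: [-3.139, -0.001, 1.667]
contact_force: [0.2, -0.1, -0.4]
grip_width: 69.9
```

Request:
{"name": "step_arm", "arguments": {
  "deltas": [
    [0, 0, 0, 0, 0, 0],
    [0, 0, 0, 0, 0, 0],
    [0, 0, 0, 0, 0, 0],
    [0, 0, 0, 0, 0, 0],
    [0, 0, 0, 0, 0, 0]
  ],
  "fingers": 0
}}

```text
time: 20.27
tool_pos: [531.9, -42.3, 141.4]
tcp_rot: [3.14, 0.0, 1.667]
contact_force: [-0.1, 0.2, 0.5]
grip_width: 41.3
```

Request:
{"name": "step_arm", "arguments": {
  "deltas": [
    [0, 0, 0, 0, 0, 0],
    [0, 0, 0, 0, 0, 0],
    [0, 0, 0, 0, 0, 0],
    [0, 0, 0, 0, 0, 0],
    [0, 0, 0, 0, 0, 0]
  ]
}}

```text
time: 20.68
tool_pos: [531.6, -42.3, 140.7]
tcp_rot: [3.142, -0.0, 1.667]
contact_force: [1.2, -0.1, -0.3]
grip_width: 8.3
```

Request:
{"name": "step_arm", "arguments": {
  "deltas": [
    [0, 0, 0, 0, 0, 0],
    [0, 0, 0, 0, 0, 0],
    [0, 0, 0, 0, 0, 0],
    [0, 0, 0, 0, 0, 0]
  ]
}}

```text
time: 21.02
tool_pos: [531.6, -42.3, 140.7]
tcp_rot: [-3.141, -0.0, 1.667]
contact_force: [-0.4, -0.6, 0.1]
grip_width: 4.9
```

The plate is gripped at 4.9 mm. Lifting slowly, then checking the tilt.

Request:
{"name": "step_arm", "arguments": {
  "deltas": [
    [0, 0, -10, 0, 0, 0],
    [0, 0, -22, 0, 0, 0],
    [0, 0, -38, 0, 0, 0],
    [0, 0, -54, 0, 0, 0],
    [0, 0, -67, 0, 0, 0]
  ]
}}

```text
time: 21.43
tool_pos: [531.8, -42.2, 209.2]
tcp_rot: [3.141, 0.0, 1.667]
contact_force: [0.6, -0.0, -1.9]
grip_width: 4.4
```

Request:
{"name": "step_arm", "arguments": {
  "deltas": [
    [0, 0, 0, 0, 0, 0],
    [0, 0, 0, 0, 0, 0],
    [0, 0, 0, 0, 0, 0]
  ]
}}

```text
time: 21.68
tool_pos: [531.2, -42.1, 207.0]
tcp_rot: [-3.14, -0.001, 1.667]
contact_force: [-0.5, 0.1, -2.8]
grip_width: 4.2
```

Run:
```python
from h import *
plan([(555,75,208,1.735),(581.5,191.7,208,1.803),(631.2,203.5,208,1.803),(631.2,203.5,184,1.803)])
p=cap("side"); crop(p,"s6",220,110,420,260,4)
```

```text
now [531.2 -42.1 207. ] 1.667 F [-0.5  0.1 -2.8] w 4.2 t 21.7
(555, 75, 208, 1.735) -> [114.3, 35.0, -1.0, -0.001, -0.001, -0.068] dist 120 deg 4
(581.5, 191.7, 208, 1.803) -> [110.8, 45.2, 0.0, 0.0, 0.0, -0.068] dist 120 deg 4
(631.2, 203.5, 208, 1.803) -> [0.0, 51.1, 0.0, 0.0, 0.0, 0.0] dist 51 deg 0
(631.2, 203.5, 184, 1.803) -> [0.0, -0.0, 24.0, 0.0, 0.0, 0.0] dist 24 deg 0
```

View pics/s6.png

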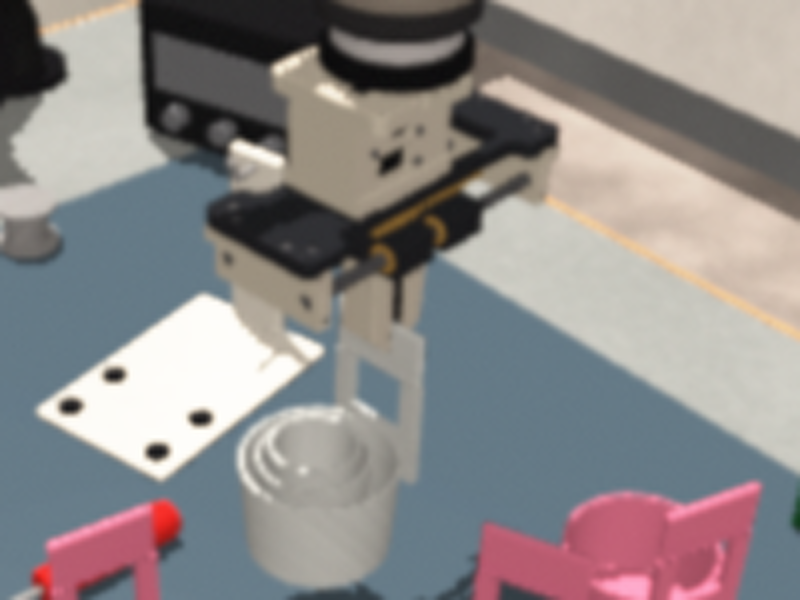

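The cup hangs level in the grip with both inner cups in place. Carrying it to the staging point in front of the hook.

Request:
{"name": "step_arm", "arguments": {
  "deltas": [
    [20, 6, -1, 0, 0, -0.014],
    [45, 14, -1, 0, 0, -0.027],
    [70, 21, -1, 0, 0, -0.04],
    [95, 29, -1, 0, 0, -0.055],
    [114, 35, -1, 0, 0, -0.068]
  ]
}}

```text
time: 22.15
tool_pos: [555.2, 76.4, 207.6]
tcp_rot: [-3.14, -0.001, 1.736]
contact_force: [0.9, -0.2, -2.2]
grip_width: 4.5
```

Request:
{"name": "step_arm", "arguments": {
  "deltas": [
    [25, 10, 0, 0, 0, -0.014],
    [50, 20, 0, 0, 0, -0.027],
    [75, 30, 0, 0, 0, -0.04],
    [98, 40, 0, 0, 0, -0.055],
    [111, 45, 0, 0, 0, -0.068]
  ]
}}

```text
time: 22.57
tool_pos: [581.6, 193.9, 207.4]
tcp_rot: [-3.14, -0.001, 1.805]
contact_force: [-0.9, -0.3, -2.9]
grip_width: 4.7
```

Request:
{"name": "step_arm", "arguments": {
  "deltas": [
    [0, 0, 0, 0, 0, 0],
    [0, 0, 0, 0, 0, 0],
    [0, 0, 0, 0, 0, 0],
    [0, 0, 0, 0, 0, 0]
  ]
}}

```text
time: 22.9
tool_pos: [581.7, 190.1, 208.5]
tcp_rot: [-3.141, 0.0, 1.801]
contact_force: [-0.1, 1.2, -3.1]
grip_width: 4.8
```

Run:
```python
from h import *
plan([(581.5,191.7,208,1.803),(631.2,203.5,208,1.803)])
p=cap("side"); crop(p,"s7",200,90,400,240,4)
f=lambda u:((u-[200,90])*4).round().tolist()
print("hook tip",f(proj(p,[[639.9-.973*24,205.5-.23*24,157]])),"seat",f(proj(p,[[631.2,203.5,143]])))
o=bot.get_obs()["tool_pos"]; print("slot top/bot exp",f(proj(p,[o-[0,0,42.7],o-[0,0,78.7]])))
```

```text
now [581.7 190.1 208.5] 1.801 F [-0.1  1.2 -3.1] w 4.8 t 22.9
(581.5, 191.7, 208, 1.803) -> [1.5, 0.2, 0.5, -0.001, 0.0, -0.002] dist 2 deg 0
(631.2, 203.5, 208, 1.803) -> [0.0, 51.1, 0.0, 0.0, 0.0, 0.0] dist 51 deg 0
hook tip [[310.0, 239.0]] seat [[324.0, 249.0]]
slot top/bot exp [[277.0, 250.0], [278.0, 297.0]]
```

View pics/s7.png

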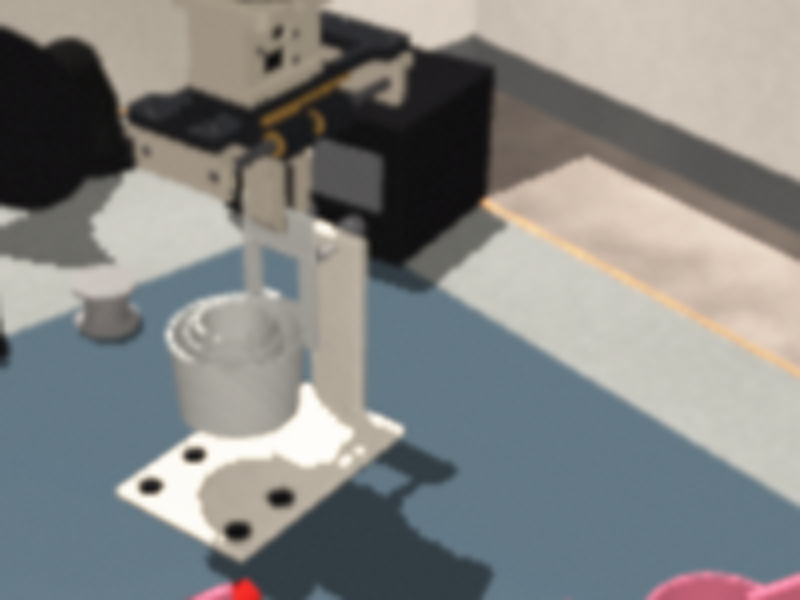

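The cup is upright with its slot facing the hook, and the tip is visible behind the plate near (322,240), at the expected height. Moving in and watching the force.

Request:
{"name": "step_arm", "arguments": {
  "deltas": [
    [1.5, 8, 0.5, 0, 0, 0],
    [1.5, 16, 0.5, 0, 0, 0],
    [1.5, 24, 0.5, 0, 0, 0],
    [1.5, 30, 0.5, 0, 0, 0],
    [1.5, 35, 0.5, 0, 0, 0]
  ]
}}

```text
time: 23.37
tool_pos: [616.0, 200.2, 208.3]
tcp_rot: [3.142, 0.0, 1.802]
contact_force: [0.2, 0.2, -2.8]
grip_width: 5.0
```

Request:
{"name": "step_arm", "arguments": {
  "deltas": [
    [0, 4, 0, 0, 0, 0],
    [0, 8, 0, 0, 0, 0],
    [0, 12, 0, 0, 0, 0],
    [0, 15, 0, 0, 0, 0],
    [0, 15, 0, 0, 0, 0]
  ]
}}

```text
time: 23.78
tool_pos: [630.6, 204.5, 208.1]
tcp_rot: [3.141, -0.0, 1.803]
contact_force: [-1.3, 0.3, -2.5]
grip_width: 4.8
```

Request:
{"name": "step_arm", "arguments": {
  "deltas": [
    [0, 0, 0, 0, 0, 0],
    [0, 0, 0, 0, 0, 0],
    [0, 0, 0, 0, 0, 0]
  ]
}}

```text
time: 24.03
tool_pos: [630.0, 204.4, 208.3]
tcp_rot: [-3.142, -0.0, 1.803]
contact_force: [-0.5, 0.2, -2.0]
grip_width: 5.0
```

Run:
```python
from h import *
plan([(631.2,203.5,186,1.803)])
o=bot.get_obs()["tool_pos"][:2]-[639.93,205.55]; c,s=np.cos(.232),np.sin(.232); print("stand xy",o@[c,s],o@[-s,c])
```

```text
now [630.  204.4 208.3] 1.803 F [-0.5  0.2 -2. ] w 5.0 t 24.0
(631.2, 203.5, 186, 1.803) -> [-1.2, 1.0, 22.3, -0.0, -0.0, -0.0] dist 22 deg 0
stand xy -9.975761211258448 1.1806908149369728
```

Request:
{"name": "step_arm", "arguments": {
  "deltas": [
    [0, 0.5, 5, 0, 0, 0],
    [0, 0.5, 10, 0, 0, 0],
    [0, 0.5, 15, 0, 0, 0],
    [0, 0.5, 18, 0, 0, 0],
    [0, 0.5, 20, 0, 0, 0]
  ]
}}

```text
time: 24.45
tool_pos: [630.3, 204.4, 187.2]
tcp_rot: [-3.14, -0.0, 1.803]
contact_force: [-0.7, -0.4, -2.5]
grip_width: 4.4
```

Request:
{"name": "step_arm", "arguments": {
  "deltas": [
    [0, 0, 1, 0, 0, 0],
    [0, 0, 1, 0, 0, 0],
    [0, 0, 1, 0, 0, 0]
  ]
}}

```text
time: 24.7
tool_pos: [630.7, 204.5, 187.3]
tcp_rot: [3.141, -0.0, 1.803]
contact_force: [-0.5, 0.4, -2.4]
grip_width: 4.6
```

Request:
{"name": "step_arm", "arguments": {
  "deltas": [
    [0, 0, 1, 0, 0, 0],
    [0, 0, 1, 0, 0, 0],
    [0, 0, 1, 0, 0, 0]
  ]
}}

```text
time: 24.95
tool_pos: [630.6, 204.5, 186.3]
tcp_rot: [3.141, -0.0, 1.803]
contact_force: [0.0, 1.0, -2.6]
grip_width: 5.2
```

Request:
{"name": "step_arm", "arguments": {
  "deltas": [
    [0, 0, 0.8, 0, 0, 0],
    [0, 0, 0.8, 0, 0, 0],
    [0, 0, 0.8, 0, 0, 0]
  ]
}}

```text
time: 25.2
tool_pos: [630.7, 204.5, 185.6]
tcp_rot: [3.141, -0.0, 1.803]
contact_force: [0.1, -0.5, -1.5]
grip_width: 5.1
```

Request:
{"name": "step_arm", "arguments": {
  "deltas": [
    [0, 0, 0.8, 0, 0, 0],
    [0, 0, 0.8, 0, 0, 0],
    [0, 0, 0.8, 0, 0, 0]
  ]
}}

```text
time: 25.45
tool_pos: [630.8, 204.6, 185.4]
tcp_rot: [3.14, -0.0, 1.803]
contact_force: [-0.5, -0.2, 4.2]
grip_width: 4.9
```

The weight has come onto the hook at the predicted height, with the force going from -2.5 to +4.2 N. Releasing and retreating.

Request:
{"name": "step_arm", "arguments": {
  "deltas": [
    [0, 0, 0, 0, 0, 0],
    [0, 0, 0, 0, 0, 0],
    [0, 0, 0, 0, 0, 0],
    [0, 0, 0, 0, 0, 0],
    [0, 0, 0, 0, 0, 0]
  ],
  "fingers": 30
}}

```text
time: 25.87
tool_pos: [630.6, 204.5, 184.4]
tcp_rot: [-3.141, -0.0, 1.803]
contact_force: [0.3, 0.7, 0.7]
grip_width: 29.1
```

Request:
{"name": "step_arm", "arguments": {
  "deltas": [
    [0, 0, -10, 0, 0, 0],
    [0, 0, -25, 0, 0, 0],
    [0, 0, -50, 0, 0, 0],
    [0, 0, -80, 0, 0, 0],
    [0, 0, -110, 0, 0, 0]
  ]
}}

```text
time: 26.28
tool_pos: [630.3, 204.4, 296.3]
tcp_rot: [-3.141, -0.0, 1.803]
contact_force: [0.5, 0.3, -0.6]
grip_width: 30.1
```

Request:
{"name": "step_arm", "arguments": {
  "deltas": [
    [0, -150, 0, 0, 0, 0],
    [0, -150, 0, 0, 0, 0],
    [0, -150, 0, 0, 0, 0],
    [0, -150, 0, 0, 0, 0],
    [0, -150, 0, 0, 0, 0]
  ]
}}

```text
time: 26.7
tool_pos: [480.5, 169.5, 296.2]
tcp_rot: [-3.141, -0.0, 1.803]
contact_force: [1.6, -0.7, 0.3]
grip_width: 30.0
```

Request:
{"name": "step_arm", "arguments": {
  "deltas": [
    [-150, -60, 0, 0, 0, 0],
    [-150, -60, 0, 0, 0, 0],
    [-150, -60, 0, 0, 0, 0],
    [-150, -60, 0, 0, 0, 0],
    [-150, -60, 0, 0, 0, 0]
  ]
}}

```text
time: 27.12
tool_pos: [460.9, 4.9, 295.5]
tcp_rot: [3.141, 0.003, 1.798]
contact_force: [0.6, 0.2, -0.3]
grip_width: 30.0
```

Run:
```python
from h import *
p=cap("side"); s=cv2.resize(p["color"][90:240,200:340,::-1],None,fx=3.6,fy=3.6,interpolation=2)
t=cap("top"); u=cv2.resize(t["color"][130:230,180:280,::-1],(270,270),interpolation=2)
u=np.vstack([u,np.zeros((s.shape[0]-270,270,3),np.uint8)])
cv2.imwrite("pics/f1.png",np.hstack([s,u]))
for q in("spool","flux_bottle","screwdriver","iron_stand","board"):
    d=bot.boxes_of(q,t); print(q,d and np.round(d[0]["rect"],1))
```

```text
spool [153.1 178.6  24.1  21.3]
flux_bottle [135.2 222.1  31.5  35.9]
screwdriver []
iron_stand [135.1 223.8  32.4  37.3]
board [405.6 285.4  41.6  59.7]
```

View pics/f1.png

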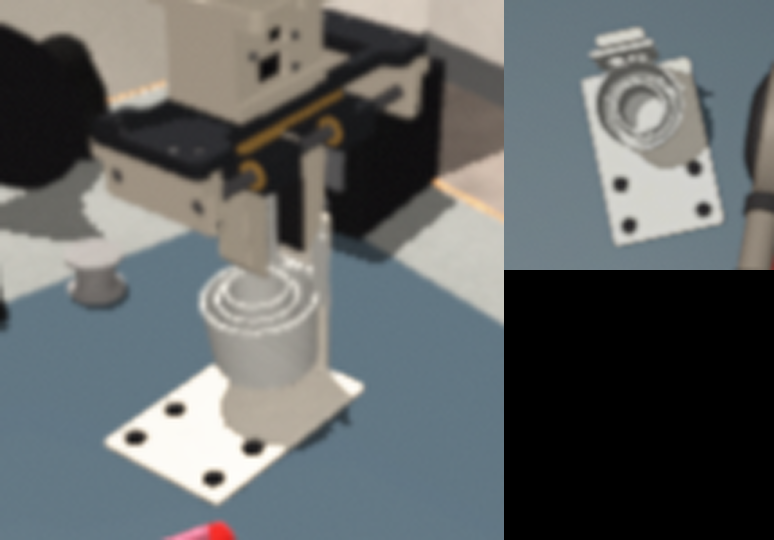

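The cup hangs on the hook above the foot. All three rims are nested and roughly level, all four pins look flush, and the gripper is clear. I'll let it settle, check numerically that nothing moves, and hand in.

Request:
{"name": "step_arm", "arguments": {
  "deltas": [
    [0, 0, 0, 0, 0, 0],
    [0, 0, 0, 0, 0, 0],
    [0, 0, 0, 0, 0, 0],
    [0, 0, 0, 0, 0, 0],
    [0, 0, 0, 0, 0, 0]
  ]
}}

```text
time: 27.88
tool_pos: [460.7, 10.4, 294.6]
tcp_rot: [3.142, -0.0, 1.803]
contact_force: [-0.1, -0.2, 0.0]
grip_width: 29.8
```

Request:
{"name": "step_arm", "arguments": {
  "deltas": [
    [0, 0, 0, 0, 0, 0],
    [0, 0, 0, 0, 0, 0],
    [0, 0, 0, 0, 0, 0],
    [0, 0, 0, 0, 0, 0],
    [0, 0, 0, 0, 0, 0]
  ]
}}

```text
time: 28.3
tool_pos: [460.7, 10.2, 294.6]
tcp_rot: [3.141, -0.0, 1.803]
contact_force: [0.7, 0.1, -0.5]
grip_width: 29.9
```

Run:
```python
from h import *
a=cap("top")["color"].astype(int)
for _ in range(5): t=cap("top")
d=np.abs(t["color"].astype(int)-a)[130:230,180:265].max(2); print("motion",d.max(),d.mean())
X=[[639.9,205.5]]; n=np.array([.973,.23])
print("expected rim px",proj(t,[np.r_[np.array([639.9,205.5])-n*55,105]]),"plate top",proj(t,[np.r_[np.array([639.9,205.5])-n*9,177]]))
print([(np.round(d["rect"],1),round(d["p"],2)) for d in bot.boxes_of("handled_cup",t)][:4])
print(bot.get_obs()["contact_force"])
if d.mean()<1.5: bot.close_job(); print("closed")
```

```text
motion 3 0.7518823529411764
expected rim px [[229.26567698 169.39616359]] plate top [[222.69158759 145.86659831]]
[(array([232.1, 165.7,  30.1,  40.5]), 0.96), (array([369.9, 208.9,  38.6,  41.2]), 0.69), (array([318.1, 253.3,  20.6,  17.1]), 0.6), (array([154.1, 179.6,  20.1,  17.9]), 0.57)]
[-0.46073895 -0.336167    0.20739649]
the job is handed in; nothing more can be done
closed
```

I pushed all four rivet pins home, nested the loose cups in the handled cup, hung it on the hook by its slot, let go and handed the job in. The report gave no verdict. Two loose cups were on the bench, and by rim size they are cup_b and cup_c.

- **Pins:** each one stopped with the fingertips about 9.2 mm above the bench at 19–20 N. That is flush to within reading error, and the pictures agree.
- **Nesting and hanging:** the last pictures show all three rims concentric and the cup hanging on the hook. Two sets of top pictures about 0.25 s apart showed no motion beyond noise.
- **Robot:** it was clear of everything, with contact force at about zero.
- **Other things on the bench:** I steered around them. In the last detector check only the spool, iron stand and board were confirmed in place. The flux-bottle reading fell on the iron stand, and the screwdriver was not found because the arm hid most of it. Neither was touched as far as I could tell.
- **Disagreements on the way:** the wrist camera differed from the top view by about 3 mm on cup_b and the handled cup. Some top-view rim fits were wrong because the arm or nested rims confused them, so I used the other views there.

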